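# Ice the shaker and snap its cap home

## Robot

A 7-joint arm with a two-finger parallel gripper is mounted at the origin on the work surface. World frame = base frame: x ahead of the robot, y to its left, z up, the work surface at z = 0. Lengths are in mm, angles in rad, forces in N, time in s.
With the tool pointing down it reaches from about 425 to 925 mm from the base axis. Payload 6.8 kg.
Tool frame: the origin (TCP) lies at the very end of the fingers, on their centre line; the grasp point (between the pads) lies ctrl.hold_point_z behind it (ctrl.hold_point_z is the distance from the TCP to the grasp point, in mm); z points along the fingers, y is the line along which they close (so a half turn about z gives the same grasp; the last joint's range is limited). The gripper opens to 85 mm and grips with 20 to 120 N. Pads are 22 mm wide; open, the fingers measure 114 mm over their backs; the gripper's body (76 mm by 85 mm) begins 54 mm behind the grasp point. The pads swing forward as they close: fully open they stand 13 mm farther back than shut.
Start: joints at [1.068, 0.477, 0.022, 1.555, -0.011, 1.109, -0.083], TCP at [259.631, -623.088, 231.308] pointing down, gripper open.
Joint ranges: [-2.96, 2.96], [-0.34, 2.1], [-1.41, 1.46], [0.24, 2.44], [-1.37, 4.51], [0.17, 1.92], [-2.96, 2.96]. Speed limits (rad/s): [2.39, 2.39, 3.14, 3.14, 3.14, 3.14, 3.14].

## Interface

Orientations are given as a rotation vector (axis times angle).
In Python, from cell import monitor, optics, ctrl gives the robot as it stands.
- The arm moves only by the tool move_arm, never from a script. Its argument "plan" is one flat list of numbers, 6 for each row, row after row: the shift along the tool's x, y, z in mm, then the turn, a rotation vector about the tool's x, y, z in degrees. In form: [dx, dy, dz, ax, ay, az, dx, dy, dz, ax, ay, az, ...]. A call has 1 to 10 rows; each row shifts and turns the commanded pose from where the row before left it, along the tool's axes as they then stand; what a row does not reach is not made up. A row lasts 1/8 s, in which the tool goes at most 62.5 mm and 10.7 degrees, less where a joint would pass 70% of its speed; a pose out of reach is approached as far as the arm can. A call with a gripper value outside its range is refused whole. "claw" is the closure, from -1 (fully open) to 1 (shut), set as the call begins (left out, the last holds). The fingers move at their own pace and stop on an object; "newtons" is the grip in N (left out, the last holds). Time passes only in rows, so rows that do not move let the fingers close. It gives the time, the measured TCP pose, the force, the opening and the grip force at its end, in the units of the state.
- monitor.get_obs(): the state, without advancing time (a new reading comes with each control period).
- optics.camera(name): name is "scene" or "side" or "wrist"; returns a dict with "color" (384x512x3 uint8, red, green, blue), "depth" (384x512 float32, mm along the optical axis (not along the pixel's ray), 0 where there is no reading), "intrinsics" (3x3 intrinsics, pixels), "R" (3x3) and "t" (3): a world point X has camera coordinates R X + t. Camera axes: x right, y down, z forward; pixel columns grow to the right and rows downward; lengths in mm; the calibration is good to about 2 mm. The wrist camera is an equidistant fisheye: a pixel r from the principal point sees the ray r / f radians off the axis. A picture is of the moment at which its call begins.
- ctrl.hand_in(): hands the job in; it is judged then, once.
The state is a dict: "t": time; "q": joint angles; "dq": joint speeds; "tau": joint torques, N m; "eef_pos": TCP position; "ee_rot": TCP orientation; "force": force on the tool from outside, world axes, zero at the start; "ft_torque": the same for the moment, N m; "opening": finger opening in mm; "gripper_force": force on a finger pad.
Only numpy, scipy, OpenCV 4.12 (cv2) and the standard library are available. Lean on these libraries where they do the work, as an engineer would, in place of code of your own. Each camera call takes 0.05 s, during which the arm holds its last target. There are 200 camera calls.

## Task

Scoop the ice out of the pan with the ice scoop and tip at least four of the six cubes into the open shaker tin, never touching the ice with the gripper, then put the scoop back in the pan. Take the shaker's cap by its knob, press it straight down onto the mouth of the tin until you feel it click over the catches, and do not stop at the click: keep pressing, harder than the click took, with the cap fully home. Finish like that, still gripping the knob and pressing down on the capped shaker where it stands upright on the bar, and leave the other barware where it is.

Things in the scene. Friction and masses are not known exactly. Their poses are not given: they have to be found in the camera images.
- icepan: shallow open dark metal ice pan, fixed to the bar, outside 196 (x) by 102 (y) by 42 high, walls and floor 3 thick, a flange 8 wide round the rim; origin under its centre, x along its length. The ice lies in its +x half, the scoop stands in its -x half, handle over the -x wall
- scoop: loose brass ice scoop, about 120 g. Flat bowl 78 long (x), 66 wide (y), inside 62 wide, floor 2 thick; sides slope from 36 high at the back to nothing at the open lip at +x; back wall 40 high. Flat black handle 14 wide (y), 9 thick, 100 long, rises from the back wall's top to -x and up at 45 degrees. Origin: middle of the bowl's underside; z up when the bowl is level
- scoop_grip (a point): grip point on the scoop's handle, at (-87, 0, 85) mm from the scoop's origin; the handle goes on 30 mm beyond it, up and back, and is pinched across its 14 mm width, along the scoop's y
- scoop_lip (a point): middle of the scoop's thin front edge, at (39, 0, 0) mm from the scoop's origin
- ice0: clear ice cube, 18 mm, worn edges, about 10 g, very slippery (friction about 0.12: slides off a floor tilted 10 degrees or more); origin at its centre. All six are alike
- ice1: clear ice cube, 18 mm, worn edges, about 10 g, very slippery (friction about 0.12: slides off a floor tilted 10 degrees or more); origin at its centre. All six are alike
- ice2: clear ice cube, 18 mm, worn edges, about 10 g, very slippery (friction about 0.12: slides off a floor tilted 10 degrees or more); origin at its centre. All six are alike
- ice3: clear ice cube, 18 mm, worn edges, about 10 g, very slippery (friction about 0.12: slides off a floor tilted 10 degrees or more); origin at its centre. All six are alike
- ice4: clear ice cube, 18 mm, worn edges, about 10 g, very slippery (friction about 0.12: slides off a floor tilted 10 degrees or more); origin at its centre. All six are alike
- ice5: clear ice cube, 18 mm, worn edges, about 10 g, very slippery (friction about 0.12: slides off a floor tilted 10 degrees or more); origin at its centre. All six are alike
- shaker: open shaker tin, loose, copper, about 360 g, 125 high, outer radius 31 at the foot and 40 at the mouth, wall 2.5, inner floor at 4; origin under its centre, z up. Six steel spring balls stand out round the neck, 9 below the rim (the catches)
- shaker_mouth (a point): centre of the tin's mouth, 125 mm above its foot; inner radius of the mouth 36 mm
- shaker_in (a point): point on the tin's axis inside it, 45 mm above its foot; a cube within 50 mm of it is in the tin
- cap: shaker cap, loose, copper, about 150 g, 86 high, standing on its skirt (outer radius 48, inner bead radius 42.5, 1.5 clear of the tin's rim), with a knob 39 wide from 46 up. Origin: centre of the skirt's lower edge, z up. Resting loose on the catches its origin stands about 118 above the tin's foot; fully home it stands 108.5 above it, the rim against the cap's inside
- cap_knob (a point): middle of the cap's dark-sleeved knob, on its axis, 66 mm above the skirt's lower edge: the height to grip. Pushed straight down on the catches, the cap clicks over them at a push of about 9 N; the force then drops to nothing while the springs draw it on, and rises again on the rim, where 15 to 20 N is a good firm push
- glass: empty rocks glass, radius 41, 88 high; leave alone. Origin under its centre
- jigger: steel double measure, radius 21, 75 high; leave alone. Origin under its centre
- bitters: small amber bottle with a yellow cap, radius 24, 135 high; leave alone. Origin under its centre
- spirit: amber spirit bottle, radius 37, 225 high; leave alone. Origin under its centre
- muddler: wooden muddler lying on the bar, 22 thick, 185 long along its x; leave alone. Origin under its middle

How it is judged:
By the outcome, as a careful person would: the job done as asked, in the order asked, and still so for the second after the job is handed in, while the arm keeps its last pose, push and grip.
It also fails if it takes over 72 s, if anything falls off the work surface, if the arm or the gripper's body presses on something with over 40 N, if the wrist force passes 120 N, or if a joint passes its speed limit or range.

## Working session

There is one attempt and no reset: what is moved stays moved. The work goes in short steps, Python scripts to look and compute and a tool call to move; the robot and the scene stay as the last step left them, time stands still between calls to the robot, and variables do not carry over. Pictures are saved under pics/ and viewed, at most 11 in all, crops included, and the job is handed in when it is done.

Besides the shell and the picture viewer there is one more tool, called after "Request:" as name(argument=value, ...) on one line, values as JSON. move_arm: Moves the arm, as the interface text tells. Its arguments: {"type":"object","properties":{"plan":{"type":"array","items":{"type":"number"}},"claw":{"type":"number"},"newtons":{"type":"number"}},"required":["plan"]}

```bash
ls; mkdir -p pics
cat > h.py <<'E'
import numpy as np, cv2, pickle
from scipy.spatial.transform import Rotation as Ro
from cell import monitor, optics, ctrl
def shot(n):
    d=optics.camera(n); pickle.dump(d,open(f'/tmp/{n}.pkl','wb')); return d
def cloud(d):
    K=d['intrinsics'];h,w=d['depth'].shape;u,v=np.meshgrid(np.arange(w),np.arange(h));z=d['depth']
    c=np.stack([(u-K[0,2])*z/K[0,0],(v-K[1,2])*z/K[1,1],z],-1)
    return (c-d['t'])@d['R']
E
python3 - <<'E'
from h import *
o=monitor.get_obs(); print({k:np.round(v,3) for k,v in o.items()}, ctrl.hold_point_z)
for n in ['scene','side']:
    d=shot(n); print(n,d['intrinsics'][0],-d['R'].T@d['t'],d['R'][2])
    cv2.imwrite(f'pics/{n}0.png',cv2.resize(d['color'][...,::-1],(800,600)))
E
```

```text
pics
{'t': np.float64(0.0), 'q': array([ 1.068,  0.478,  0.022,  1.556, -0.012,  1.109, -0.083]), 'dq': array([ 0.   , -0.001, -0.001,  0.   ,  0.002,  0.001, -0.001]), 'tau': array([-1.0000e-03, -5.9646e+01,  1.6080e+00, -2.8120e+01,  1.3000e-02,
        9.0000e-03, -0.0000e+00]), 'eef_pos': array([ 259.358, -622.54 ,  230.321]), 'ee_rot': array([-3.079e+00, -6.160e-01,  1.000e-03]), 'force': array([ 0.277, -0.197,  0.016]), 'ft_torque': array([-0.005, -0.035, -0.035]), 'gripper_force': np.float64(0.0), 'opening': np.float64(85.471)} 18.700000000000003
scene [375.37899029   0.         255.32082626] [1213.33453832 -166.84868481  749.42955506] [-0.71358774  0.2106345  -0.66815091]
side [375.72756661   0.         255.28692743] [ 504.52299994 -601.98335601  932.92644453] [ 0.07622049  0.61376691 -0.78579935]
```

View pics/scene0.png

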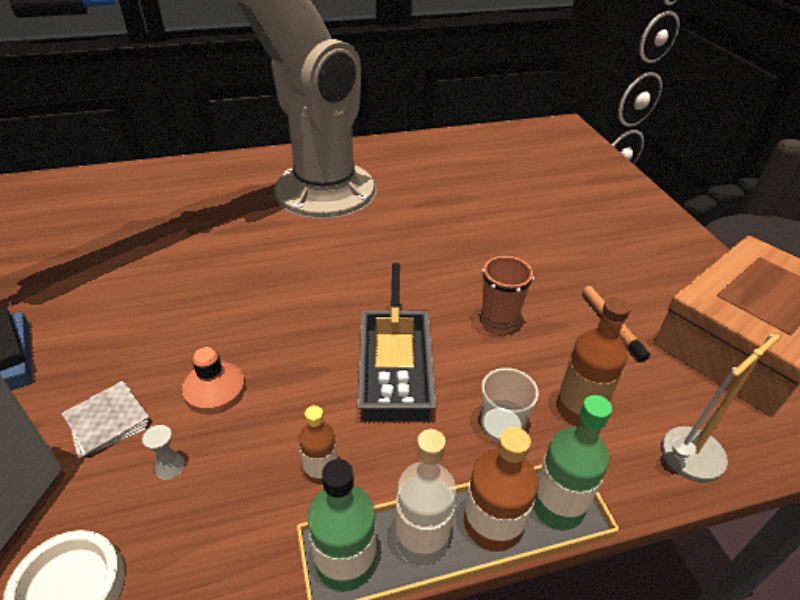

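View pics/side0.png

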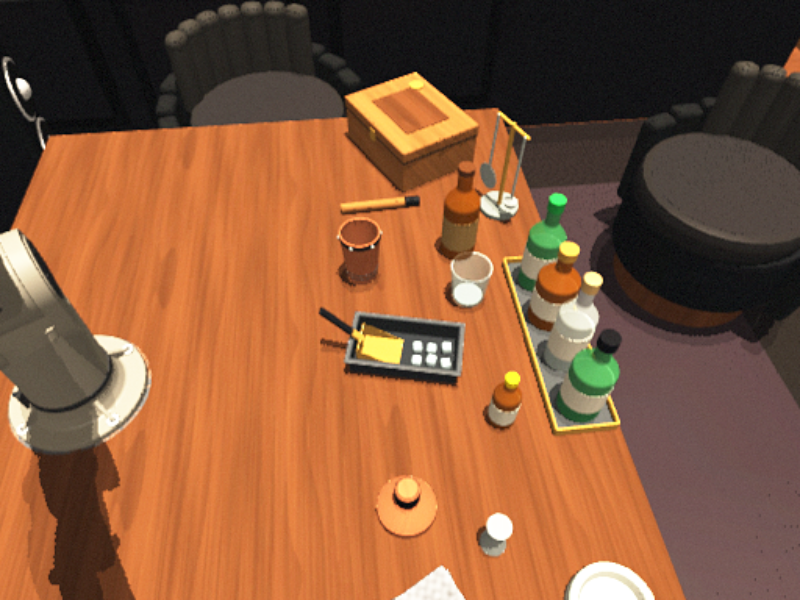

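Scene picture (800 px wide): pan about (395,365), scoop handle tip (395,268), tin mouth (507,270), cap knob (207,360), glass (508,400), jigger (163,452), bitters (317,445). Side picture: pan (407,348), tin mouth (360,235), cap (407,502). Next I'll localise them with depth.

```bash
cat > m.py <<'E'
from h import *
S={}
for n in ['scene','side']:
    d=pickle.load(open(f'/tmp/{n}.pkl','rb')); P=cloud(d); C=d['color'].astype(int); S[n]=(P,C)
    hsv=cv2.cvtColor(d['color'],cv2.COLOR_RGB2HSV)
    print(n)
    pl=P[(abs(P[...,2])<15)&(d['depth']>0)]; print('table z',np.median(pl[:,2]))
    def box(u0,u1,v0,v1): # 800 px coords
        m=np.zeros(P.shape[:2],bool); k=.64; m[int(v0*k):int(v1*k),int(u0*k):int(u1*k)]=1; return m&(d['depth']>0)
    B={'scene':dict(pan=(345,445,295,425),han=(380,410,255,345),tin=(470,545,250,335),cap=(170,255,340,415)),
       'side':dict(pan=(335,475,300,390),han=(310,370,300,350),tin=(330,390,210,290),cap=(370,445,470,540))}[n]
    x=P[box(*B['pan'])]; f=x[(x[:,2]>38)&(x[:,2]<46)]
    r=cv2.minAreaRect(f[:,:2].astype(np.float32)); print('pan flange',r, len(f), np.median(f[:,2]))
    m=box(*B['pan'])&(hsv[...,1]>130)&(hsv[...,0]>14)&(hsv[...,0]<32)&(hsv[...,2]>90)&(P[...,2]<15)
    x=P[m]; print('bowl floor',cv2.minAreaRect(x[:,:2].astype(np.float32)),np.median(x[:,2]),x.min(0),x.max(0))
    m=box(*B['pan'])&(hsv[...,1]<60)&(hsv[...,2]>130); 
    nn,l,st,ce=cv2.connectedComponentsWithStats(m.astype(np.uint8))
    for i in range(1,nn):
        if st[i,4]>8: print('ice',st[i,4],np.median(P[l==i],0).round(1))
    x=P[box(*B['han'])&(hsv[...,2]<70)]; x=x[x[:,2]>55]
    c=x.mean(0); print('handle',c,np.linalg.svd(x-c)[2][0] if len(x)<5000 else 0,x[x[:,2].argmax()],len(x))
    x=P[box(*B['tin'])]; f=x[(x[:,2]>117)&(x[:,2]<132)]
    def circ(f):
        A=np.c_[2*f[:,:2],np.ones(len(f))]; s=np.linalg.lstsq(A,(f[:,:2]**2).sum(1),rcond=None)[0]; return s[:2],np.sqrt(s[2]+s[:2]@s[:2])
    print('tin',cv2.minEnclosingCircle(f[f[:,2]>122][:,:2].astype(np.float32)),circ(f[f[:,2]>122]),len(f))
    x=P[box(*B['cap'])]; t=x[x[:,2]>82]; print('cap top',t.mean(0),cv2.minEnclosingCircle(t[:,:2].astype(np.float32)),'skirt',cv2.minEnclosingCircle(x[(x[:,2]>8)&(x[:,2]<40)][:,:2].astype(np.float32)),x[:,2].max())
E
python3 m.py
```

```text
scene
table z 0.6583255035373644
pan flange ((594.421875, 12.791267395019531), (118.03008270263672, 213.02711486816406), 75.80630493164062) 924 42.20208873805977
bowl floor ((546.7732543945312, 22.789823532104492), (63.437801361083984, 78.34745788574219), 76.26749420166016) 5.510509122234126 [ 5.02492518e+02 -1.68018590e+01  4.54058898e-01] [591.22252343  62.10866764  14.83013832]
ice 14 [486.1   9.1  42.6]
ice 33 [550.1  79.7  42.4]
ice 24 [535.  -30.8  42.2]
ice 22 [615.4  64.5  42. ]
ice 9 [614.5 -49.8  42.2]
ice 104 [627.9  14.7  19.5]
ice 130 [637.9 -15.3  20. ]
ice 12 [658.5  52.6  42.3]
ice 9 [692.3  45.1  42.4]
ice 84 [692.2 -11.8  42.3]
ice 26 [669.1  11.3  20.8]
handle [471.27306217  44.36451281  85.33298342] [ 0.69646001 -0.18737539 -0.69270045] [449.16584822  50.43189791 110.82696762] 122
tin ((527.4795532226562, 225.71881103515625), 41.257537841796875) (array([527.62187074, 225.41638526]), np.float64(38.53773524270149)) 231
cap top [ 562.48194155 -277.77168866   85.7033424 ] ((561.0708618164062, -279.0714416503906), 18.925251007080078) skirt ((560.883056640625, -277.1970
[... 357 characters left out ...]
02   -4.31192739   0.79385426] [593.98517027  86.52212863  14.97212958]
ice 38 [729.5 114.2  14.4]
ice 459 [604.8 -15.9  42.4]
ice 48 [616.7  15.6  19.8]
ice 96 [640.3   3.5  18.5]
ice 47 [671.1   9.6  18.9]
ice 44 [663.5 -25.6  18.7]
handle [469.33522156  43.1515859   85.68852186] [ 0.67862272 -0.19644897 -0.70772806] [447.96621505  50.52777462 112.13153812] 91
tin ((526.9900512695312, 227.96517944335938), 42.13320541381836) (array([527.87649627, 226.73604905]), np.float64(38.64543620498168)) 181
cap top [ 559.51400637 -278.15973528   85.71823998] ((559.849365234375, -277.5575256347656), 18.536882400512695) skirt ((559.2135009765625, -276.7776794433594), 48.14089584350586) 90.13165675204584
```

Pan about (594,13.5), yaw about −14.5°. Scoop origin about (546,23.5), which agrees from both bowl and handle. Tin about (527.5,226.5), cap about (560.5,−277.5). I'm writing a small planner that converts poses to rows.

```bash
cat > plan.py <<'E'
from h import *
U=lambda yaw:np.array([np.cos(np.radians(yaw)),np.sin(np.radians(yaw)),0])
def tool(yaw,a,flip=1):  # tool tilted a deg forward from down, along heading yaw; tool y = +-left of heading
    u=U(yaw);n=np.array([-u[1],u[0],0]);a=np.radians(a)
    z=np.sin(a)*u-np.cos(a)*np.array([0,0,1]);y=n*flip;return np.c_[np.cross(y,z),y,z]
HP=ctrl.hold_point_z
def grasp(p,R): return np.array(p)-0+HP*R[:,2]      # TCP for a grasp point
# scoop: origin o (world), heading, pitch th (deg, lip down +), tool tilt a0 when level
def scoop(ref,refpt,yaw,th,a0,flip=1):
    """ref: scoop-frame point (mm) to be at world refpt"""
    u=U(yaw);n=np.array([-u[1],u[0],0]);B=np.c_[u,n,[0,0,1]]@Ro.from_euler('y',th,degrees=True).as_matrix()
    g=np.array(refpt)+B@(np.array([-87,0,85])-np.array(ref))
    R=tool(yaw,a0-th,flip);return grasp(g,R),R
def rows(wps,start=None,q=1.0):
    """wps: list of (pos,R,nrows)"""
    o=monitor.get_obs()
    p,R=(np.array(o['eef_pos']),Ro.from_rotvec(o['ee_rot']).as_matrix()) if start is None else start
    out=[]
    for P,T,n in wps:
        p0,R0=p.copy(),R.copy();w=Ro.from_matrix(T@R0.T).as_rotvec()
        for k in range(1,n+1):
            pt=p0+(P-p0)*k/n;Rt=Ro.from_rotvec(w*k/n).as_matrix()@R0
            d=np.round(R.T@(pt-p)/q)*q;a=np.round(2*np.degrees(Ro.from_matrix(R.T@Rt).as_rotvec()))/2
            p=p+R@d;R=R@Ro.from_rotvec(np.radians(a)).as_matrix();out.append(np.r_[d,a])
    out=np.array(out)+0
    for i in range(0,len(out),10): print('['+','.join(f'{v:g}' for v in out[i:i+10].ravel())+']')
    print('max',abs(out).max(0),'end',p.round(1))
    return p,R
E
python3 - <<'E'
from plan import *
o=np.array([546.3,23.7,3])
P,R=scoop([0,0,0],o,-14.5,0,25)
pre=P-100*R[:,2]
w=tool(-40,0)
rows([(np.array([470,-380,260.]),tool(-60,0),9),(pre,R,13)]) if 0 else None
R1=tool(-95,0); R2=tool(-55,10)
rows([(np.array([430,-450,250.]),tool(-120,0),6),(np.array([500,-180,250.]),tool(-65,8),6),(pre,R,8)])
print(pre,P)
E
```

```text
[37,-16,-3,0,0,-6,39,-11,-3,0,0,-6.5,40,-7,-4,0,0,-6,40,-3,-3,0,0,-6.5,41,1,-3,0,0,-6,40,6,-3,0,0,-6.5,45,-12,0,-0.5,-1,-9,46,-5,-1,-1,-1.5,-9.5,46,2,-2,-0.5,-1,-9,46,10,-3,-0.5,-1.5,-9]
[43,17,-4,-0.5,-1,-9,40,23,-4,-1,-1.5,-9.5,31,4,7,-2,-2,-6,31,8,5,-1.5,-2,-6,31,10,5,-2,-2,-6,29,14,5,-1.5,-2,-6,28,16,3,-2,-2,-6,26,19,4,-1.5,-2,-6.5,24,22,3,-2,-2,-6,21,24,3,-2,-2,-6]
max [46.  24.   7.   2.   2.   9.5] end [428.9  53.8 161.7]
[428.80670152  54.08583303 161.68282309] [469.72238881  43.50431682  71.05204438]
```

Request:
move_arm(plan=[37,-16,-3,0,0,-6,39,-11,-3,0,0,-6.5,40,-7,-4,0,0,-6,40,-3,-3,0,0,-6.5,41,1,-3,0,0,-6,40,6,-3,0,0,-6.5,45,-12,0,-0.5,-1,-9,46,-5,-1,-1,-1.5,-9.5,46,2,-2,-0.5,-1,-9,46,10,-3,-0.5,-1.5,-9], claw=-1)

```text
t: 1.35
eef_pos: [477.6, -267.3, 250.7]
ee_rot: [2.024, 2.292, -0.081]
force: [0.6, -0.2, 0.6]
opening: 85.3
gripper_force: 0.0
```

Request:
move_arm(plan=[43,17,-4,-0.5,-1,-9,40,23,-4,-1,-1.5,-9.5,31,4,7,-2,-2,-6,31,8,5,-1.5,-2,-6,31,10,5,-2,-2,-6,29,14,5,-1.5,-2,-6,28,16,3,-2,-2,-6,26,19,4,-1.5,-2,-6.5,24,22,3,-2,-2,-6,21,24,3,-2,-2,-6])

```text
t: 2.6
eef_pos: [428.6, 55.3, 161.8]
ee_rot: [0.326, 2.68, -0.074]
force: [0.3, -0.2, 1.6]
opening: 85.3
gripper_force: 0.0
```

Run:
```python
from plan import *
o=monitor.get_obs(); print(o['q'].round(2),o['ee_rot'])
for n in ['wrist','side']:
    d=shot(n)
    if n=='wrist': cv2.imwrite('pics/w1.png',cv2.resize(d['color'][...,::-1],(640,480)))
    else: P=cloud(d); hs=cv2.cvtColor(d['color'],cv2.COLOR_RGB2HSV)
P0,R=scoop([0,0,0],np.array([546.3,23.7,3]),-14.5,0,25)
rows([(P0,R,6)])
```

```text
[ 0.25  0.06 -0.75  2.42  0.82  0.47  0.13] [ 0.32649464  2.68000066 -0.07388146]
[0,0,17,0,0,0,-1,-1,16,0,0,0,0,0,17,0,0,0.5,0,0,17,0,0,0,-1,-1,16,0,0,0,0,0,17,0.5,0.5,0]
max [ 1.   1.  17.   0.5  0.5  0.5] end [469.8  43.5  71.2]
```

View pics/w1.png

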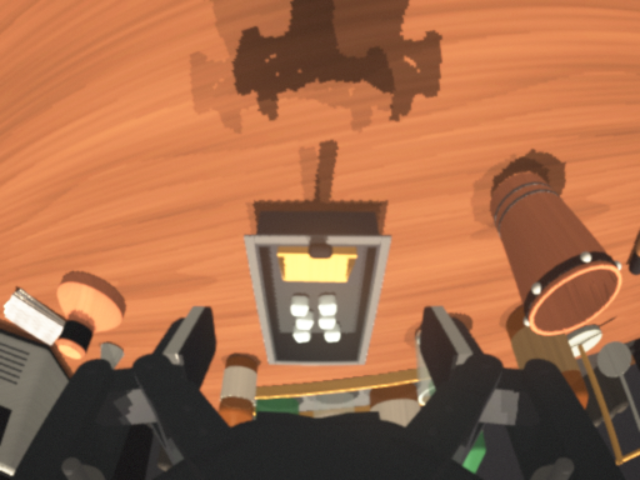

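The wrist picture shows the handle end-on at (320,250), midway between the fingertips (195 and 445), with the scoop centred in the pan and the six cubes in 2 columns × 3 rows. That's lined up, so I'm descending and gripping.

Request:
move_arm(plan=[0,0,17,0,0,0,-1,-1,16,0,0,0,0,0,17,0,0,0.5,0,0,17,0,0,0,-1,-1,16,0,0,0,0,0,17,0.5,0.5,0,0,0,0,0,0,0])

```text
t: 3.58
eef_pos: [472.1, 40.5, 71.8]
ee_rot: [0.352, 2.69, -0.083]
force: [-0.9, 0.1, 0.6]
opening: 85.4
gripper_force: 0.0
```

Request:
move_arm(plan=[0,0,0,0,0,0,0,0,0,0,0,0,0,0,0,0,0,0,0,0,0,0,0,0,0,0,0,0,0,0,0,0,0,0,0,0], claw=1, newtons=80)

```text
t: 4.32
eef_pos: [472.4, 40.8, 72.8]
ee_rot: [0.351, 2.687, -0.082]
force: [-2.9, 0.6, 7.0]
opening: 12.6
gripper_force: 77.5
```

Run:
```python
from plan import *
o=monitor.get_obs(); print(o['q'].round(2),o['eef_pos'],o['force'],o['opening'])
d=shot('scene'); cv2.imwrite('pics/s2.png',cv2.resize(d['color'][150:290,180:360][...,::-1],(771,600),interpolation=cv2.INTER_CUBIC))
```

```text
[ 0.16  0.36 -0.64  2.41  1.43  0.48 -0.42] [472.43212678  40.80681549  72.83995733] [-2.92154007  0.60986909  7.04853194] 12.571523947698418
```

View pics/s2.png

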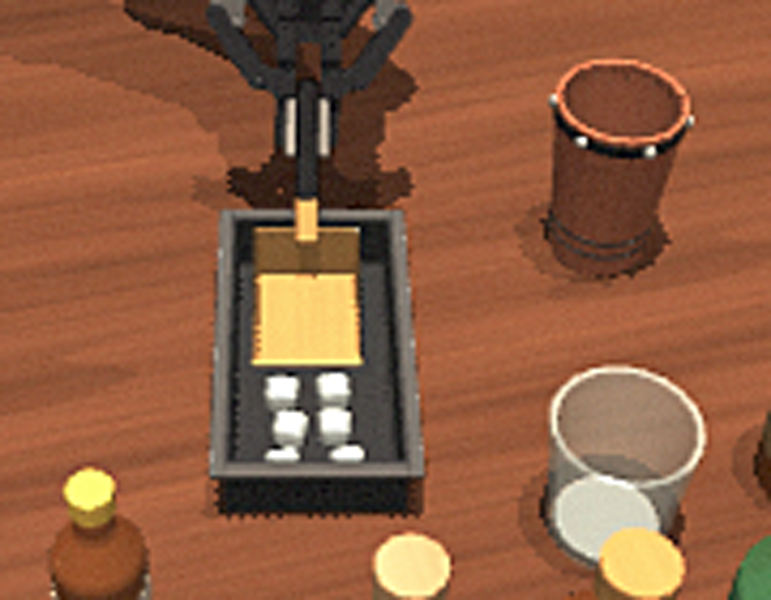

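The scene crop shows the pads on the handle at (308,130), the scoop flat in the pan, lip at v≈360, and cubes in two columns (283 and 333) about the scoop's centre (307). I'll save the hand-to-scoop transform and push forward with a slight lip-down tilt.

```bash
cat >> plan.py <<'E'
def cur():
    o=monitor.get_obs();return np.array(o['eef_pos']),Ro.from_rotvec(o['ee_rot']).as_matrix()
def B_(yaw,th): return np.c_[U(yaw),U(yaw+90),[0,0,1]]@Ro.from_euler('y',th,degrees=True).as_matrix()
def scp(ref,pt,yaw,th):
    """tool pose putting scoop point ref at world pt"""
    T=np.load('ts.npz');B=B_(yaw,th);o=np.array(pt)-B@np.array(ref,float)
    return o+B@T['p'],B@T['R']
def where():
    T=np.load('ts.npz');p,R=cur();B=R@T['R'].T;o=p-B@T['p'];e=Ro.from_matrix(B).as_euler('ZYX',degrees=True)
    print('scoop o',o.round(1),'lip',(o+B@[39,0,0]).round(1),'yaw,pitch,roll',e.round(1))
E
python3 - <<'E'
from plan import *
p,R=cur();o=np.array([546.3,23.7,3]);B=B_(-14.5,0)
np.savez('ts.npz',p=B.T@(p-o),R=B.T@R); print(B.T@(p-o),tool(-14.5,25).T@R)
L=o+B@[39,0,0]
u=U(-14.5)
rows([(*scp([39,0,0],L+[0,0,0],-14.5,4),2),(*scp([39,0,0],L+95*u,-14.5,4),10)])
E
```

```text
[-75.80779531  -1.94314808  69.83527357] [[ 0.99998247 -0.00560768  0.00189976]
 [ 0.00561871  0.99996709 -0.00585306]
 [-0.00186687  0.00586363  0.99998107]]
[-4,0,-2,0,2,0,-4,0,-3,0,2,0,-9,0,3,0,0,0,-9,0,4,0,0,0,-9,0,3,0,0,0,-8,0,4,0,0,0,-9,0,3,0,0,0,-9,0,3,0,0,0,-9,1,4,0,0,0,-9,0,3,0,0,0]
[-9,0,3,0,0,0,-9,0,4,0,0,0]
max [9. 1. 4. 0. 2. 0.] end [569.9  15.9  80.6]
```

Request:
move_arm(plan=[-4,0,-2,0,2,0,-4,0,-3,0,2,0,-9,0,3,0,0,0,-9,0,4,0,0,0,-9,0,3,0,0,0,-8,0,4,0,0,0,-9,0,3,0,0,0,-9,0,3,0,0,0,-9,0,4,0,0,0,-9,0,3,0,0,0])

```text
t: 5.62
eef_pos: [550.9, 19.3, 79.9]
ee_rot: [0.361, 2.757, -0.072]
force: [-4.8, 0.4, 6.5]
opening: 12.6
gripper_force: 78.8
```

Run:
```python
from plan import *
where()
d=shot('scene'); cv2.imwrite('pics/s3.png',cv2.resize(d['color'][150:290,180:360][...,::-1],(771,600),interpolation=cv2.INTER_CUBIC))
```

```text
scoop o [619.8   3.4   4.9] lip [657.5  -6.4   2.2] yaw,pitch,roll [-14.5   4.   -0. ]
```

View pics/s3.png

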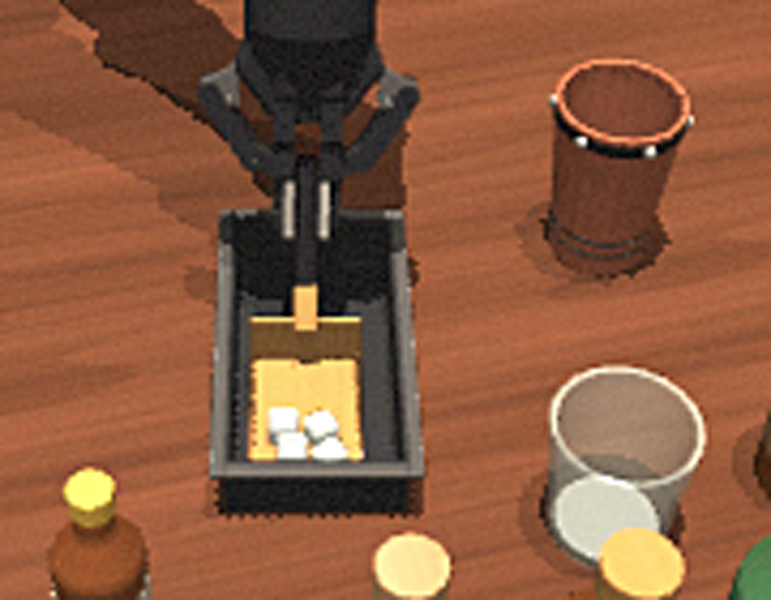

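The crop shows four cubes already on the bowl floor (285–325, 420–450) and none slipping outside. I'll push on about 26 mm to the wall.

Request:
move_arm(plan=[-8,0,3,0,0,0,-8,0,4,0,0,0,-6,0,3,0,0,0,-3,0,1,0,0,0])

```text
t: 6.18
eef_pos: [575.9, 13.0, 78.6]
ee_rot: [0.36, 2.758, -0.072]
force: [-22.6, 5.4, 19.5]
opening: 12.5
gripper_force: 80.8
```

Run:
```python
from plan import *
where()
o=np.array([594,13.5,0])+U(-14.5)*95
p,R=cur();T=np.load('ts.npz');B=R@T['R'].T;s=p-B@T['p'];L=s+B@[39,0,0]
print('lip to wall',(o-L)@U(-14.5), monitor.get_obs()['force'])
# tilt back about back bottom edge, keep lip near wall
E=s+B@[-39,0,0]; E[2]=4
u=U(-14.5)
rows([(*scp([-39,0,0],E-[0,0,0]+2*u,-14.5,-22),6)])
rows([(*scp([-39,0,0],E+4*u,-14.5,-22),6),(*scp([-39,0,0],E+[0,0,140]+2*u,-14.5,-22),8)])
```

```text
scoop o [644.7  -2.9   3.5] lip [682.3 -12.6   0.7] yaw,pitch,roll [-14.5   4.1  -0.1]
lip to wall 2.929652719722247 [-22.57520553   5.44519495  19.5418153 ]
[6,0,2,0,-4.5,0,5,0,2,0,-4,0,6,0,1,0,-4.5,0,6,0,1,0,-4.5,0,6,0,0,0,-4.5,0,6,0,0,0,-4,0]
max [6.  0.  2.  0.  4.5 0. ] end [549.9  19.8  54.9]
[5,0,2,0,-4.5,0,6,0,2,0,-4,0,5,0,1,0,-4.5,0,6,0,1,0,-4.5,0,5,0,1,0,-4.5,0,6,0,0,0,-4,0,-13,0,-12,0,0,0,-12,0,-12,0,0,0,-13,0,-12,0,0,0,-12,0,-13,0,0,0]
[-13,0,-12,0,0,0,-12,-1,-12,0,0,0,-13,0,-12,0,0,0,-13,0,-12,0,0,0]
max [13.   1.  13.   0.   4.5  0. ] end [550.6  19.3 195.1]
```

Request:
move_arm(plan=[5,0,2,0,-4.5,0,6,0,2,0,-4,0,5,0,1,0,-4.5,0,6,0,1,0,-4.5,0,5,0,1,0,-4.5,0,0,0,0,0,0,0])

```text
t: 6.92
eef_pos: [556.3, 18.1, 57.9]
ee_rot: [0.307, 2.387, -0.127]
force: [-2.0, 1.1, 3.7]
opening: 12.5
gripper_force: 78.5
```

Run:
```python
from plan import *
where(); o=monitor.get_obs(); print(o['q'].round(2),o['force'])
d=shot('scene'); cv2.imwrite('pics/s4.png',cv2.resize(d['color'][150:290,180:360][...,::-1],(771,600),interpolation=cv2.INTER_CUBIC))
```

```text
scoop o [647.   -3.3  14. ] lip [683.1 -12.5  25.6] yaw,pitch,roll [-14.2 -17.4  -0.3]
[ 0.11  0.55 -0.58  2.42  2.12  0.8  -1.03] [-1.97369346  1.08810005  3.71448078]
```

View pics/s4.png

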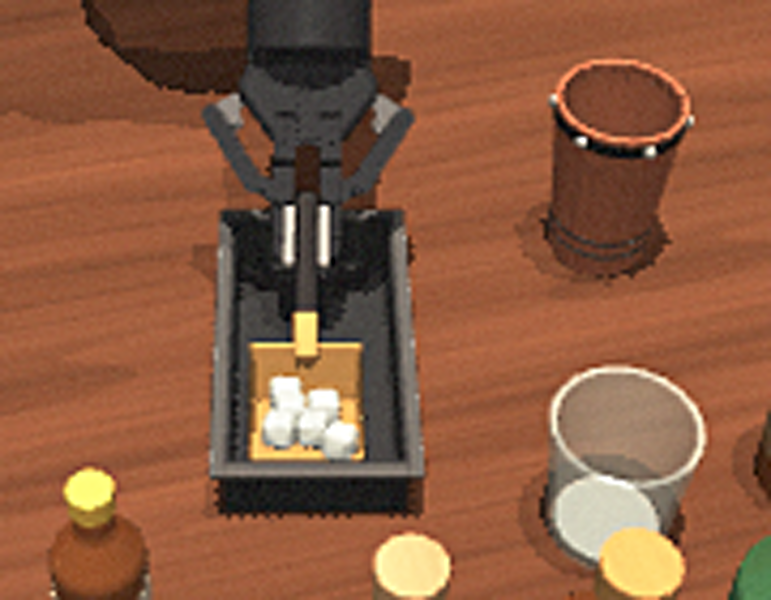

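The crop shows the cubes heaped in the tilted bowl (five clear, at (285,390) to (341,440), likely a sixth behind) and none left on the pan floor. Next: lift, and swing to the tin with a tangential heading.

Run:
```python
from plan import *
p,R=cur();T=np.load('ts.npz');B=R@T['R'].T;s=p-B@T['p']
h=80; tin=np.array([527.5,226.5,0])
pre=tin-U(h)*35+[0,0,165]
mid=scp([0,0,0],[610,10,170],-14.5,-18)
rows([(*mid,8),(*scp([0,0,0],[570,70,175],35,-18),8),(*scp([39,0,0],pre,h,-18),10)])
print(pre,scp([39,0,0],pre,h,-18)[0])
```

```text
[-9,0,-18,0,0,0,-10,1,-17,0,0,0,-9,0,-18,0,0,0,-9,0,-18,0,-0.5,0,-10,1,-17,0,0,0,-9,0,-18,0,0,0,-9,0,-18,0,0,0,-10,1,-17,0,0,0,1,-3,-2,-4,0,-4.5,2,-2,-2,-4.5,0,-4.5]
[2,-3,-3,-4,0,-4.5,2,-2,-3,-4.5,0,-4.5,2,-1,-2,-4,0,-4.5,2,-1,-3,-4.5,0,-4.5,2,-1,-3,-4,0,-4.5,3,-1,-3,-4,0,-4.5,-1,4,4,-3,0,-3.5,-1,3,4,-3,0,-3,-1,3,4,-3,0,-3.5,-2,3,4,-3.5,0,-3.5]
[-2,3,5,-3,0,-3,-1,2,4,-3,0,-3.5,-2,1,5,-3,0,-3,-2,2,5,-3,0,-3.5,-2,1,4,-3,0,-3.5,-2,1,5,-3,-0.5,-3]
max [10.   4.  18.   4.5  0.5  4.5] end [500.1  62.6 196. ]
[521.42231378 192.03172864 165.        ] [500.62814458  62.9119911  195.93973216]
```

Request:
move_arm(plan=[-9,0,-18,0,0,0,-10,1,-17,0,0,0,-9,0,-18,0,0,0,-9,0,-18,0,-0.5,0,-10,1,-17,0,0,0,-9,0,-18,0,0,0,-9,0,-18,0,0,0,-10,1,-17,0,0,0,1,-3,-2,-4,0,-4.5,2,-2,-2,-4.5,0,-4.5])

```text
t: 8.22
eef_pos: [515.8, 27.9, 215.1]
ee_rot: [0.113, 2.39, -0.051]
force: [0.4, -0.2, -1.8]
opening: 12.4
gripper_force: 78.1
```

Request:
move_arm(plan=[2,-3,-3,-4,0,-4.5,2,-2,-3,-4.5,0,-4.5,2,-1,-2,-4,0,-4.5,2,-1,-3,-4.5,0,-4.5,2,-1,-3,-4,0,-4.5,3,-1,-3,-4,0,-4.5,-1,4,4,-3,0,-3.5,-1,3,4,-3,0,-3,-1,3,4,-3,0,-3.5,-2,3,4,-3.5,0,-3.5])

```text
t: 9.48
eef_pos: [528.1, 42.3, 168.0]
ee_rot: [-0.811, 2.279, 0.283]
force: [0.5, -0.1, -2.3]
opening: 12.4
gripper_force: 78.8
```

Request:
move_arm(plan=[-2,3,5,-3,0,-3,-1,2,4,-3,0,-3.5,-2,1,5,-3,0,-3,-2,2,5,-3,0,-3.5,-2,1,4,-3,0,-3.5,-2,1,5,-3,-0.5,-3,0,0,0,0,0,0])

```text
t: 10.35
eef_pos: [539.5, 66.5, 154.7]
ee_rot: [-1.302, 2.088, 0.477]
force: [0.3, 0.1, -2.0]
opening: 13.0
gripper_force: 78.9
```

Run:
```python
from plan import *
where(); o=monitor.get_obs(); print(o['q'].round(2),o['force'])
d=shot('side'); cv2.imwrite('pics/s5.png',cv2.resize(d['color'][100:300,130:340][...,::-1],(630,600),interpolation=cv2.INTER_CUBIC))
```

```text
scoop o [579.7 150.6 110.6] lip [595.9 184.1 122.3] yaw,pitch,roll [ 64.2 -17.4  -1.3]
[ 1.18  0.86 -1.4   2.14  0.46  0.44  2.35] [ 0.30434241  0.07453895 -1.99439575]
```

View pics/s5.png

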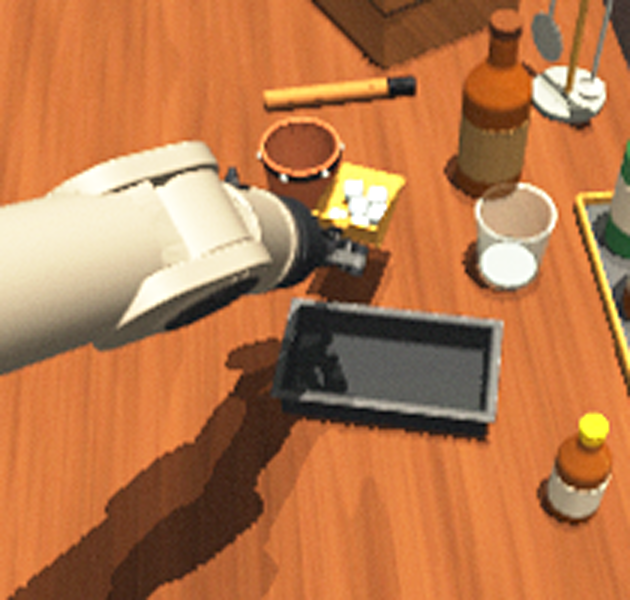

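The side crop shows all the ice still in the scoop (365,200), the pan empty, and the scoop hanging low just beside the tin because some rows were clipped. Raising first, then shifting over.

Run:
```python
from plan import *
s=np.array([579.7,150.6,110.6])
tin=np.array([527.5,226.5,0]);h=60
rows([(*scp([0,0,0],s+[0,0,70],63,-18),6),(*scp([39,0,0],tin-U(h)*25+[0,0,170],h,-18),8)])
```

```text
[-8,0,-9,0,0,0,-7,-1,-8,0,0,0.5,-8,0,-9,0,-0.5,0,-8,0,-8,0,0,0.5,-7,0,-9,0,0,0,-8,-1,-8,-0.5,0,0.5,4,11,1,0.5,0,0.5,3,11,0,0,0,0,4,11,0,0.5,0,0.5,4,12,1,0,0,0]
[4,11,0,0.5,0,0.5,4,11,0,0,0,0,4,11,0,0.5,0,0.5,4,11,1,0,0,0]
max [ 8.  12.   9.   0.5  0.5  0.5] end [451.3  90.7 200.3]
```

Request:
move_arm(plan=[-8,0,-9,0,0,0,-7,-1,-8,0,0,0.5,-8,0,-9,0,-0.5,0,-8,0,-8,0,0,0.5,-7,0,-9,0,0,0,-8,-1,-8,-0.5,0,0.5])

```text
t: 11.15
eef_pos: [537.9, 66.5, 223.6]
ee_rot: [-1.281, 2.101, 0.501]
force: [0.5, -0.6, -2.3]
opening: 13.0
gripper_force: 78.9
```

Run:
```python
from plan import *
where(); o=monitor.get_obs(); print(o['q'].round(2),o['force'])
tin=np.array([527.5,226.5,0]);h=60
rows([(*scp([39,0,0],tin-U(h)*20+[0,0,170],h,-17),8)])
```

```text
scoop o [578.3 150.9 180.1] lip [595. 184. 192.] yaw,pitch,roll [ 63.2 -17.7   0.1]
[ 1.23  0.67 -1.4   2.09  0.02  0.52  2.66] [ 0.54352581 -0.57025624 -2.34064547]
[3,11,1,0.5,0,0.5,3,11,1,0,0,0,3,11,0,0.5,0.5,0.5,3,11,1,0,0,0,3,11,1,0.5,0,0.5,3,11,0,0,0,0,3,11,1,0.5,0,0.5,4,10,0,0,0,0.5]
max [ 4.  11.   1.   0.5  0.5  0.5] end [454.3  95.  203.1]
```

Request:
move_arm(plan=[3,11,1,0.5,0,0.5,3,11,1,0,0,0,3,11,0,0.5,0.5,0.5,3,11,1,0,0,0])

```text
t: 11.65
eef_pos: [495.7, 81.2, 213.0]
ee_rot: [-1.258, 2.121, 0.483]
force: [1.3, 0.1, -1.5]
opening: 12.8
gripper_force: 78.9
```

Run:
```python
from plan import *
where(); o=monitor.get_obs(); print(o['q'].round(2),o['eef_pos'])
tin=np.array([527.5,226.5,0]);h=60
rows([(*scp([39,0,0],tin-U(h)*20+[0,0,165],h,-15),6)])
```

```text
scoop o [538.  164.1 168.7] lip [555.6 196.9 180.3] yaw,pitch,roll [ 61.8 -17.2   0. ]
[ 1.27  0.58 -1.4   2.2  -0.16  0.44  2.78] [495.70132419  81.18643094 212.99572521]
[2,7,1,0,0.5,0,2,7,0,0.5,0,0.5,2,8,1,0,0.5,0,2,7,0,0.5,0.5,0.5,2,7,1,0,0.5,0,2,7,0,0,0,0.5]
max [2.  8.  1.  0.5 0.5 0.5] end [454.8  96.1 202.8]
```

Request:
move_arm(plan=[2,7,1,0,0.5,0,2,7,0,0.5,0,0.5,2,8,1,0,0.5,0,2,7,0,0.5,0.5,0.5,2,7,1,0,0.5,0,2,7,0,0,0,0.5,0,0,0,0,0,0])

```text
t: 12.52
eef_pos: [454.7, 96.6, 203.0]
ee_rot: [-1.241, 2.168, 0.46]
force: [0.4, 0.4, -1.9]
opening: 12.7
gripper_force: 78.8
```

Run:
```python
from plan import *
where(); o=monitor.get_obs(); print(o['q'].round(2),o['eef_pos'])
tin=np.array([527.5,226.5,0]);h=60
rows([(*scp([39,0,0],tin-U(h)*14+[0,0,136],h,-2),4),(*scp([39,0,0],tin-U(h)*14+[0,0,136],h,22),4),(*scp([39,0,0],tin-U(h)*14+[0,0,136],h,48),4)])
```

```text
scoop o [498.3 177.1 155.6] lip [517.1 209.7 165.8] yaw,pitch,roll [ 60.1 -15.3   0.4]
[ 1.29  0.45 -1.41  2.3  -0.38  0.4   2.93] [454.68475537  96.57176661 202.9767037 ]
[-3,0,3,0,3.5,0,-4,0,3,0,3,0,-3,0,3,0.5,3.5,0,-4,0,2,0,3.5,0,-13,0,-5,0,6,0,-12,0,-7,0,6,0,-12,0,-7,0,6,0,-10,0,-9,0,6,-0.5,-14,0,-6,0,6.5,0,-14,0,-7,0,6.5,0]
[-12,0,-8,0,6.5,0,-12,0,-10,0,6.5,0]
max [14.   0.  10.   0.5  6.5  0.5] end [510.1 191.7 267.8]
```

Request:
move_arm(plan=[-3,0,3,0,3.5,0,-4,0,3,0,3,0,-3,0,3,0.5,3.5,0,-4,0,2,0,3.5,0,0,0,0,0,0,0])

```text
t: 13.15
eef_pos: [465.2, 113.5, 203.4]
ee_rot: [-1.351, 2.356, 0.315]
force: [1.0, -0.4, -2.5]
opening: 12.5
gripper_force: 78.8
```

```bash
cat > brass.py <<'E'
from plan import *
where(); o=monitor.get_obs(); print(o['q'].round(2),o['eef_pos'])
T=np.load('ts.npz');p,R=cur();B=R@T['R'].T;s=p-B@T['p']
for n in ['scene','side']:
    d=shot(n);P=cloud(d);hs=cv2.cvtColor(d['color'],cv2.COLOR_RGB2HSV)
    q=(P-s)@B
    m=(d['depth']>0)&(abs(q[...,0])<60)&(abs(q[...,1])<45)&(q[...,2]>-25)&(q[...,2]<40)
    y=m&(hs[...,0]>16)&(hs[...,0]<32)&(hs[...,1]>130)&(hs[...,2]>80)
    i=m&(hs[...,1]<60)&(hs[...,2]>130)
    Q=q[y]; print(n,'brass scoop frame',Q.min(0).round(1),Q.max(0).round(1),len(Q))
    f=Q[(Q[:,0]>0)&(abs(Q[:,1])<25)&(Q[:,2]<10)]
    if len(f)>5: print(' floor fit z=a x+b',np.polyfit(f[:,0],f[:,2],1).round(3),'front edge',np.percentile(f[:,0],98))
    if i.sum(): print(' ice',i.sum(),q[i].min(0).round(0),q[i].max(0).round(0))
E
python3 brass.py
python3 - <<'E'
from plan import *
tin=np.array([527.5,226.5,0]);h=60
L=tin-U(h)*12+[0,0,136]
rows([(*scp([39,0,0],L,h,22),4),(*scp([39,0,0],L,h,48),4)])
E
```

```text
scoop o [502.7 182.  136.1] lip [522.1 215.8 137.4] yaw,pitch,roll [60.  -1.9 -0.1]
[ 0.92  0.25 -1.14  2.2  -0.25  0.53  2.63] [465.22802924 113.4810534  203.38482476]
scene brass scoop frame [-39.9 -36.9  -0.7] [37.8 31.8 39.9] 141
 floor fit z=a x+b [-0.058  3.596] front edge 37.66650881555836
 ice 182 [-36. -40. -19.] [32. 30. 34.]
side brass scoop frame [-40.  -36.4 -14.6] [58.8 38.1 37.9] 184
 floor fit z=a x+b [-0.184  7.444] front edge 41.46943013989666
 ice 99 [-37. -38. -21.] [34. 14. 40.]
[-13,0,-5,0,6,0,-13,0,-6,0,6,0,-12,1,-8,0,6,0,-11,0,-9,0,6,0,-14,0,-5,0,6.5,0,-14,0,-7,0,6.5,0,-12,0,-9,0.5,6.5,0,-12,0,-9,0,6.5,-0.5]
max [14.   1.   9.   0.5  6.5  0.5] end [510.9 193.7 267.7]
```

Scoop geometry confirmed: lip edge at 38–39 mm, lateral offset about −2 mm, which I'll correct. Pouring.

Request:
move_arm(plan=[-13,2,-5,0,6,0,-13,0,-6,0,6,0,-12,1,-8,0,6,0,-11,0,-9,0,6,0,-14,0,-5,0,6.5,0,-14,0,-7,0,6.5,0,-12,0,-9,0.5,6.5,0,-12,0,-9,0,6.5,-0.5,0,0,0,0,0,0,0,0,0,0,0,0])

```text
t: 14.5
eef_pos: [509.4, 193.4, 266.6]
ee_rot: [1.385, -2.407, 0.292]
force: [-0.6, -0.2, -0.9]
opening: 12.9
gripper_force: 78.9
```

Run:
```python
from plan import *
where(); o=monitor.get_obs(); print(o['q'].round(2),o['eef_pos'],o['force'])
d=shot('scene');e=shot('side')
a=cv2.resize(d['color'][110:290,210:390],(400,400),interpolation=cv2.INTER_CUBIC);b=cv2.resize(e['color'][90:250,160:320],(400,400),interpolation=cv2.INTER_CUBIC)
cv2.imwrite('pics/s6.png',np.hstack([a,b])[...,::-1])
```

```text
scoop o [506.8 193.2 163.6] lip [519.7 215.8 134.5] yaw,pitch,roll [60.2 48.2  0.2]
[-0.04  0.54 -0.78  1.57  0.46  1.6   1.7 ] [509.41635229 193.42808596 266.64354706] [-0.60403703 -0.17041451 -0.8632766 ]
```

View pics/s6.png

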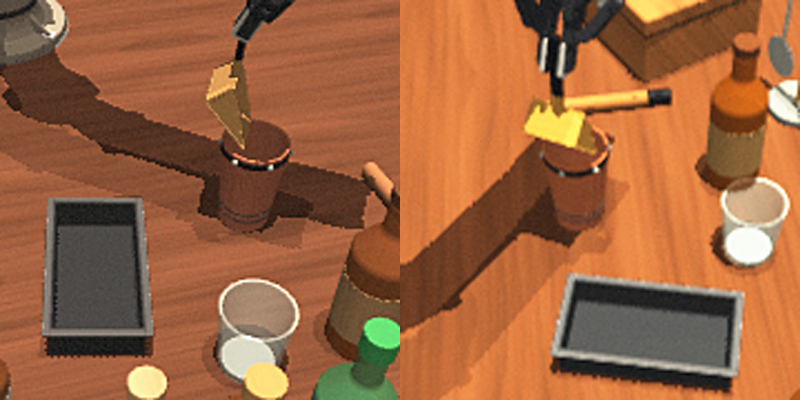

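The pictures show no ice on the bar or in the pan, and the scoop lip over the tin's mouth ((245,140) left, (580,140) right). Wrist load dropped. I'll raise, level and return the scoop towards the pan.

Run:
```python
from plan import *
tin=np.array([527.5,226.5,0]);
L=np.array([519.7,215.8,134.5])
a=rows([(*scp([39,0,0],L+[0,0,55],60,48),4)])
rows([(*scp([0,2,0],[540,140,190],30,20),6),(*scp([0,2,0],[550,24,160],-14.5,0),9)],start=a)
```

```text
[5,0,-12,0,0,0,6,0,-13,0,0,0,5,0,-12,0,0,0,5,0,-13,0,0,0]
max [ 6.  0. 13.  0.  0.  0.] end [509.4 193.4 321.8]
[9,-5,11,-1,-4.5,5,9,-7,10,-0.5,-4.5,5,9,-7,10,-1,-4.5,5,9,-8,9,-1,-4.5,5,9,-10,7,-0.5,-5,5,9,-10,7,-1,-4.5,5,7,-6,5,1.5,-2,5,7,-6,5,1,-2,4.5,6,-6,5,1.5,-2,5,6,-7,5,1,-2,5]
[5,-7,5,1.5,-2.5,4.5,5,-8,5,1,-2,5,5,-8,5,1.5,-2,5,4,-8,5,1,-2,4.5,4,-9,5,1.5,-2,5]
max [ 9.  10.  11.   1.5  5.   5. ] end [475.3  39.  229.3]
```

Request:
move_arm(plan=[5,0,-12,0,0,0,6,0,-13,0,0,0,5,0,-12,0,0,0,5,0,-13,0,0,0])

```text
t: 15.1
eef_pos: [509.4, 195.2, 323.4]
ee_rot: [1.387, -2.408, 0.295]
force: [0.1, -0.7, -1.5]
opening: 12.7
gripper_force: 78.8
```

Request:
move_arm(plan=[9,-5,11,-1,-4.5,5,9,-7,10,-0.5,-4.5,5,9,-7,10,-1,-4.5,5,9,-8,9,-1,-4.5,5,9,-10,7,-0.5,-5,5,9,-10,7,-1,-4.5,5])

```text
t: 15.85
eef_pos: [501.1, 113.8, 282.7]
ee_rot: [-0.783, 2.949, 0.028]
force: [0.5, 0.0, -0.9]
opening: 12.8
gripper_force: 78.9
```

Run:
```python
from plan import *
where(); o=monitor.get_obs(); print(o['q'].round(2),o['force'])
d=shot('side');P=cloud(d);q=P-[527.5,226.5,0]
m=(d['depth']>0)&(np.hypot(q[...,0],q[...,1])<34)&(P[...,2]<118)
print('tin interior pts',m.sum(),P[m].min(0),np.sort(P[m][:,2])[:10].round())
rows([(*scp([0,2,0],[550,24,160],-14.5,0),9)])
```

```text
scoop o [541.6 139.4 191.5] lip [573.4 157.8 178.3] yaw,pitch,roll [30.1 19.7 -0. ]
[ 0.36  0.19 -0.78  1.89  0.15  1.03  1.62] [ 0.54484504  0.00431013 -0.87214744]
tin interior pts 245 [494.58072424 192.55766495  -3.32806308] [-3. -3. -3. -2. -2. -2. -2. -2. -2. -2.]
[7,-6,5,1.5,-2,5,6,-5,5,1,-2,4.5,6,-7,5,1.5,-2,5,6,-7,5,1,-2,4.5,5,-7,5,1.5,-2.5,5,5,-7,5,1,-2,4.5,4,-8,5,1.5,-2,5,4,-8,5,1,-2,4.5,4,-8,4,1.5,-2,5]
max [7.  8.  5.  1.5 2.5 5. ] end [475.3  39.1 230.2]
```

Request:
move_arm(plan=[7,-6,5,1.5,-2,5,6,-5,5,1,-2,4.5,6,-7,5,1.5,-2,5,6,-7,5,1,-2,4.5,5,-7,5,1.5,-2.5,5,5,-7,5,1,-2,4.5,4,-8,5,1.5,-2,5,4,-8,5,1,-2,4.5,4,-8,4,1.5,-2,5,0,0,0,0,0,0])

```text
t: 17.15
eef_pos: [476.6, 43.4, 230.9]
ee_rot: [0.335, 2.691, -0.084]
force: [-0.2, -0.2, -0.6]
opening: 12.7
gripper_force: 78.8
```

```bash
python3 brass.py
python3 - <<'E'
from plan import *
S=scp([0,-2,0],[546.5,24.5,8],-14.5,0)
a=rows([(*S,10)])
E
```

```text
scoop o [550.4  26.8 160.9] lip [588.3  17.5 160.8] yaw,pitch,roll [-13.9   0.1  -0.3]
[ 0.31  0.01 -0.7   2.25  0.49  0.58  0.56] [476.57553945  43.37207291 230.91087788]
scene brass scoop frame [-37.4 -33.5  -0.8] [36.7 29.  40. ] 466
 floor fit z=a x+b [-0.008  2.542] front edge 35.69756435916998
side brass scoop frame [-40.9 -35.6  -1. ] [40.8 34.4 39.9] 641
 floor fit z=a x+b [-0.015  3.489] front edge 39.684937603765924
[7,0,14,0,0,0,7,0,14,0,0,0,7,0,13,0,0,0,6,0,14,0,0,0.5,7,0,14,0,0,0,7,0,14,0,0,0,7,0,13,0,0,0,7,-1,14,0,0,0,7,0,14,0,0,0,7,0,14,0,0,0]
max [ 7.   1.  14.   0.   0.   0.5] end [472.9  43.3  77.5]
```

Bowl is empty and unchanged in the hand. Lowering into the pan.

Request:
move_arm(plan=[3,0,16,0,0,0,7,0,14,0,0,0,7,0,13,0,0,0,6,0,14,0,0,0.5,7,0,14,0,0,0,7,0,14,0,0,0,7,0,13,0,0,0,7,-1,14,0,0,0,7,0,14,0,0,0,7,0,14,0,0,0])

```text
t: 18.5
eef_pos: [478.3, 42.0, 76.8]
ee_rot: [0.349, 2.687, -0.079]
force: [1.1, 0.2, -1.3]
opening: 12.7
gripper_force: 78.9
```

Request:
move_arm(plan=[1,0,2,0,0,0,1,0,1,0,0,0,0,0,0,0,0,0])

```text
t: 18.88
eef_pos: [476.8, 41.8, 73.7]
ee_rot: [0.351, 2.687, -0.079]
force: [-0.8, -0.2, -1.3]
opening: 12.5
gripper_force: 78.8
```

```bash
python3 -c "
from plan import *
where(); print(monitor.get_obs()['force'])"
```

```text
scoop o [550.7  24.9   3.9] lip [588.5  15.2   3.9] yaw,pitch,roll [-14.5   0.    0.1]
[-0.84972328 -0.19869162 -1.2933583 ]
```

Request:
move_arm(plan=[0,0,1,0,0,0,0,0,0,0,0,0])

```text
t: 19.12
eef_pos: [477.0, 41.6, 72.7]
ee_rot: [0.351, 2.687, -0.08]
force: [-2.2, -0.8, 4.2]
opening: 13.1
gripper_force: 79.3
```

Request:
move_arm(plan=[0,0,0,0,0,0,0,0,0,0,0,0,0,0,0,0,0,0,0,0,0,0,0,0,0,0,0,-10,0,0,0,0,0,-20,0,0,0,0,0,-30,0,0,0,0,0,-30,0,0,0,0,0,-20,0,0,0], claw=-1)

```text
invalid input
```

```bash
sed -n '/^S=/,$p' m.py >/dev/null
python3 - <<'E'
from plan import *
o=monitor.get_obs(); print(o['q'].round(2),o['eef_pos'],o['force'])
for n in ['scene','side']:
    d=shot(n);P=cloud(d);hs=cv2.cvtColor(d['color'],cv2.COLOR_RGB2HSV)
    q=(P-[550.7,24.9,3])@B_(-14.5,0)
    y=(d['depth']>0)&(abs(q[...,0])<60)&(abs(q[...,1])<45)&(q[...,2]<45)&(q[...,2]>-5)&(hs[...,0]>16)&(hs[...,0]<32)&(hs[...,1]>130)&(hs[...,2]>80)
    print(n,q[y].min(0).round(1),q[y].max(0).round(1))
    for nm,c,z0 in [('tin',(527.5,226.5),121),('capknob',(560,-278),78)]:
        m=(d['depth']>0)&(np.hypot(P[...,0]-c[0],P[...,1]-c[1])<60)&(P[...,2]>z0)&(P[...,2]<z0+12)
        f=P[m]; print(nm,cv2.minEnclosingCircle(f[:,:2].astype(np.float32)),np.median(f[:,2]),len(f))
    m=(d['depth']>0)&(np.hypot(P[...,0]-527.5,P[...,1]-226.5)<30)&(P[...,2]<110)
    m2=m&(hs[...,1]<90)&(hs[...,2]>80)
    print('in-tin',m.sum(),m2.sum(),P[m].min(0) if m.sum() else 0)
# to the cap: tool straight down, heading chosen along radial
h=-26
K=np.array([560.3,-277.8,66])
Rt=tool(h,0); pre=grasp(K+[0,0,110],Rt)
rows([(np.array([500,-60,230.]),tool(-20,10),7),(pre,Rt,7)])
E
```

```text
[ 0.09  0.35 -0.55  2.41  1.42  0.45 -0.41] [477.02351755  41.56907437  72.71394435] [-2.23899683 -0.75006078  4.19365164]
scene [-51.3 -34.9  -0.7] [37.5 29.7 43.9]
tin ((527.0181274414062, 226.07765197753906), 42.002593994140625) 124.04327869702226 151
capknob ((561.8409423828125, -277.90484619140625), 19.382587432861328) 85.11585858520209 174
in-tin 29 0 [539.62723858 200.37619146  -1.46810325]
side [-46.  -44.4  -2.3] [43.4 40.4 44.9]
tin ((527.046142578125, 228.2230987548828), 43.34912109375) 124.85008879968821 111
capknob ((559.9315185546875, -277.193359375), 19.691320419311523) 85.69600586617207 214
in-tin 34 0 [498.93731395 196.50530064  -2.5747197 ]
[-16,-13,-17,0,2,0.5,-15,-13,-18,0.5,2.5,1,-15,-13,-19,0,2,0.5,-14,-13,-19,0.5,2,1,-13,-13,-19,0,2,0.5,-13,-13,-20,0,2.5,0.5,-13,-12,-21,0.5,2,1,-17,-26,14,0,1.5,1,-17,-26,13,0,1.5,0.5,-18,-26,12,0,1,1]
[-19,-26,12,0.5,1.5,1,-19,-25,13,0,1.5,0.5,-20,-25,11,0,1.5,1,-21,-24,11,0,1.5,1]
max [21.  26.  21.   0.5  2.5  1. ] end [ 560.4 -277.7  157.3]
```

Request:
move_arm(plan=[0,0,0,0,0,0,0,0,0,0,0,0,0,0,0,0,0,0,0,0,0,0,0,0,0,0,-10,0,0,0,0,0,-20,0,0,0,0,0,-30,0,0,0,0,0,-30,0,0,0,0,0,-20,0,0,0], claw=-1)

```text
t: 20.35
eef_pos: [431.7, 53.9, 173.1]
ee_rot: [0.35, 2.687, -0.08]
force: [0.3, -0.1, -0.3]
opening: 85.3
gripper_force: 0.0
```

Run:
```python
from plan import *
o=monitor.get_obs(); print(o['q'].round(2),o['eef_pos'],o['force'])
h=-26
K=np.array([560.5,-277.6,66])
Rt=tool(h,0); pre=grasp(K+[0,0,110],Rt)
rows([(np.array([500,-90,240.]),tool(-20,5),6),(pre,Rt,7)])
```

```text
[ 0.21  0.04 -0.7   2.4   0.72  0.49  0.22] [431.68281979  53.89649487 173.10046803] [ 0.30459458 -0.09542205 -0.26209801]
[-20,-20,-3,0,3.5,1,-21,-20,-4,0.5,3,0.5,-20,-20,-5,0,3.5,1,-20,-19,-6,0.5,3,1,-21,-20,-7,0,3.5,0.5,-20,-19,-9,0,3.5,1,-16,-22,13,0,0.5,1,-17,-22,13,0,1,0.5,-17,-22,13,0,0.5,1,-17,-21,13,0.5,1,1]
[-19,-21,12,0,0.5,1,-18,-21,12,0,0.5,0.5,-19,-21,13,0,1,1]
max [21.  22.  13.   0.5  3.5  1. ] end [ 560.3 -277.7  156.9]
```

Request:
move_arm(plan=[-20,-20,-3,0,3.5,1,-21,-20,-4,0.5,3,0.5,-20,-20,-5,0,3.5,1,-20,-19,-6,0.5,3,1,-21,-20,-7,0,3.5,0.5,-20,-19,-9,0,3.5,1,-16,-22,13,0,0.5,1,-17,-22,13,0,1,0.5,-17,-22,13,0,0.5,1,-17,-21,13,0.5,1,1])

```text
t: 21.6
eef_pos: [533.7, -196.6, 190.7]
ee_rot: [0.633, 3.042, -0.015]
force: [0.3, -0.2, 0.9]
opening: 85.2
gripper_force: 0.0
```

Request:
move_arm(plan=[-19,-21,12,0,0.5,1,-18,-21,12,0,0.5,0.5,-19,-21,13,0,1,1,0,0,0,0,0,0])

```text
t: 22.1
eef_pos: [559.0, -278.9, 154.3]
ee_rot: [-0.711, -3.059, 0.003]
force: [-0.5, 0.3, 0.5]
opening: 85.4
gripper_force: 0.0
```

Run:
```python
from plan import *
o=monitor.get_obs(); print(o['q'].round(2),o['eef_pos'],o['force'])
d=shot('wrist'); cv2.imwrite('pics/w2.png',d['color'][...,::-1])
h=-26
K=np.array([560.5,-277.6,66])
Rt=tool(h,0)
rows([(grasp(K,Rt),Rt,7)])
p,R=cur();print(np.degrees(np.arccos(-R[2,2])))
```

```text
[ 0.65  0.5  -0.39  1.73  0.23  0.95  1.28] [ 558.96014964 -278.8936769   154.27599408] [-0.50011249  0.26403472  0.49618618]
[0,0,15,0,0,0,0,0,16,0,0,0,-1,0,15,0,0,0,0,0,16,0,0,0,0,0,15,0,0,0,0,0,15,0,0,0,0,0,16,0,0,0]
max [ 1.  0. 16.  0.  0.  0.] end [ 560.1 -277.5   47. ]
0.07930603909164867
```

View pics/w2.png

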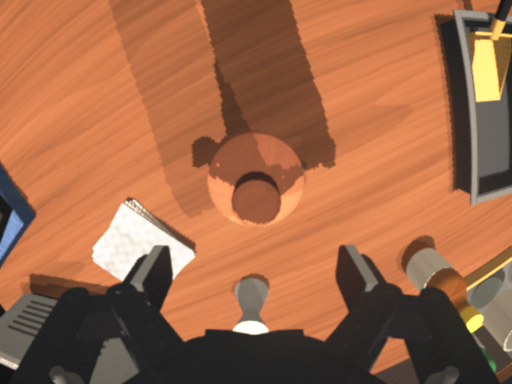

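Wrist view: knob at (257,198), midway between the fingers (152 and 355). The jigger is ahead and clear, and the scoop lies back in the pan. Descending to the knob (3 mm high, to clear the dome) and gripping.

Request:
move_arm(plan=[0,0,15,0,0,0,0,0,16,0,0,0,-1,1,15,0,0,0,0,0,16,0,0,0,0,0,15,0,0,0,0,0,15,0,0,0,0,0,12,0,0,0,0,0,0,0,0,0])

```text
t: 23.15
eef_pos: [560.6, -275.9, 50.9]
ee_rot: [-0.705, -3.061, 0.002]
force: [0.4, 0.8, 0.9]
opening: 85.6
gripper_force: 0.0
```

Request:
move_arm(plan=[0,0,0,0,0,0,0,0,0,0,0,0,0,0,0,0,0,0,0,0,0,0,0,0,0,0,0,0,0,0], claw=1, newtons=90)

```text
t: 23.78
eef_pos: [562.0, -276.5, 53.0]
ee_rot: [0.705, 3.059, -0.003]
force: [-1.4, 0.6, 5.8]
opening: 36.7
gripper_force: 89.8
```

Run:
```python
from plan import *
o=monitor.get_obs(); print(o['q'].round(2),o['eef_pos'],o['force'],o['opening'])
p,R=cur(); np.savez('tc.npz',z=p[2])
R1=tool(-10,0); R2=tool(12,0)
a=rows([(p+[0,0,185],R,5)])
b=rows([(np.array([570,-20,p[2]+200]),tool(-5,0),7),(np.array([527.2,226.8,p[2]+160]),tool(17,0),8)],start=a)
```

```text
[ 0.61  0.63 -0.35  1.79  0.3   0.77  1.23] [ 561.95875856 -276.49394353   53.03999715] [-1.44474474  0.6298122   5.82595313] 36.720788410247614
[0,0,-37,0,0,0,0,0,-37,0,0,0,0,0,-37,0,0,0,0,0,-37,0,0,0,-1,0,-37,0,0,0]
max [ 1.  0. 37.  0.  0.  0.] end [ 562.4 -276.4  238. ]
[15,33,-2,0,0,-3,13,35,-2,0,0,-3,12,34,-3,0,0,-3,9,36,-2,0,0,-3,8,36,-2,0,0,-3,6,36,-2,0,0,-3,4,36,-3,0,0,-3,8,30,5,0,0,-2.5,7,31,5,0,0,-3,5,31,5,0,0,-2.5]
[4,31,5,0,0,-3,2,31,5,0,0,-2.5,0,32,5,0,0,-3,0,31,5,0,0,-2.5,-3,31,5,0,0,-3]
max [15. 36.  5.  0.  0.  3.] end [527.5 226.7 212.6]
```

Request:
move_arm(plan=[0,0,-37,0,0,0,0,0,-37,0,0,0,0,0,-37,0,0,0,0,0,-37,0,0,0,-1,0,-37,0,0,0])

```text
t: 24.4
eef_pos: [561.6, -276.0, 237.9]
ee_rot: [0.705, 3.061, -0.003]
force: [0.6, -0.9, -0.9]
opening: 37.0
gripper_force: 90.2
```

Request:
move_arm(plan=[15,33,-2,0,0,-3,13,35,-2,0,0,-3,12,34,-3,0,0,-3,9,36,-2,0,0,-3,8,36,-2,0,0,-3,6,36,-2,0,0,-3,4,36,-3,0,0,-3,8,30,5,0,0,-2.5,7,31,5,0,0,-3,5,31,5,0,0,-2.5])

```text
t: 25.65
eef_pos: [552.0, 74.7, 236.3]
ee_rot: [0.089, -3.14, 0.004]
force: [0.9, -0.0, -1.6]
opening: 37.2
gripper_force: 90.2
```

Request:
move_arm(plan=[4,31,5,0,0,-3,2,31,5,0,0,-2.5,0,32,5,0,0,-3,0,31,5,0,0,-2.5,-3,31,5,0,0,-3,0,0,0,0,0,0])

```text
t: 26.4
eef_pos: [524.4, 230.6, 211.1]
ee_rot: [0.476, -3.104, 0.001]
force: [0.7, -0.0, -1.6]
opening: 37.1
gripper_force: 90.2
```

```bash
cat > fit.py <<'E'
from plan import *
o=monitor.get_obs(); p,R=cur(); print(o['q'].round(2),p.round(1),o['force'].round(1),o['opening'],'tilt',np.degrees(np.arccos(-R[2,2])).round(2))
for n in ['scene','side']:
    d=shot(n);P=cloud(d);hs=cv2.cvtColor(d['color'],cv2.COLOR_RGB2HSV)
    cam=-d['R'].T@d['t']
    m=(d['depth']>0)&(np.hypot(P[...,0]-p[0],P[...,1]-p[1])<58)
    zb=p[2]-50  # cap origin height approx
    f=P[m&(P[...,2]>zb-6)&(P[...,2]<zb+14)]
    print(n,'skirt',len(f),f.min(0).round(1),f.max(0).round(1))
    A=np.c_[2*f[:,:2],np.ones(len(f))]
    g=f[(f[:,2]>zb+1)&(f[:,2]<zb+9)]; 
    from scipy.optimize import least_squares
    for nm,g,r in [('cap r48',g,48),('tin r40',P[(d['depth']>0)&(np.hypot(P[...,0]-527.5,P[...,1]-226.5)<48)&(P[...,2]>105)&(P[...,2]<126)],None)]:
        if r is None:
            rr=lambda g:31+9*g[:,2]/125
        else: rr=lambda g:48+0*g[:,2]
        if nm.startswith('tin'): g=g[np.hypot(g[:,0]-527.5,g[:,1]-226.5)>33]
        s=least_squares(lambda c:np.hypot(g[:,0]-c[0],g[:,1]-c[1])-rr(g),p[:2],loss='soft_l1'); print(' ',nm,len(g),s.x.round(1),'res',np.std(s.fun).round(2))
E
python3 fit.py
python3 - <<'E'
from plan import *
for n in ['scene','side']:
    d=pickle.load(open(f'/tmp/{n}.pkl','rb'));K=d['intrinsics']
    c=d['R']@np.array([527.5,226.5,140])+d['t'];u,v=(K@c)[:2]/c[2];u,v=int(u),int(v)
    cv2.imwrite(f'/tmp/{n}c.png',cv2.resize(d['color'][v-60:v+60,u-60:u+60][...,::-1],(400,400),interpolation=cv2.INTER_CUBIC))
cv2.imwrite('pics/s7.png',np.hstack([cv2.imread('/tmp/scenec.png'),cv2.imread('/tmp/sidec.png')]))
E
```

```text
[ 0.04  0.42 -0.73  1.79  0.32  1.05  1.07] [524.4 230.6 211.1] [ 0.7 -0.  -1.6] 37.08595421965298 tilt 0.1
scene skirt 197 [513.2 181.4 157.9] [570.9 275.  175. ]
  cap r48 91 [521.7 229.6] res 1.1
  tin r40 248 [527.3 225.7] res 1.68
side skirt 130 [477.1 179.6 157.2] [571.9 234.6 174.9]
  cap r48 63 [524.1 230.2] res 1.19
  tin r40 149 [527.6 227.3] res 1.75
```

View pics/s7.png

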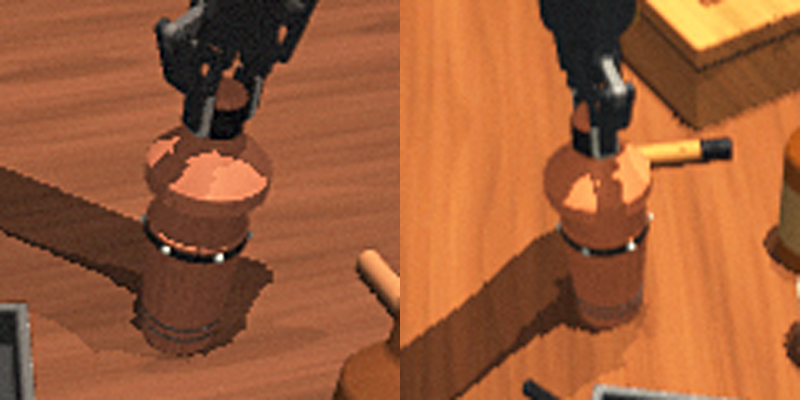

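Both views show the cap gripped upright ((205,165) left, (595,175) right) above the open tin. Measured in each camera, it sits about (−4.5, +3.4) mm off the tin axis. I'll correct that, come down near the rim and measure again.

Request:
move_arm(plan=[-3.5,-4.5,9,0,0,0,0,0,10,0,0,0,0,0,9,0,0,0,0,0,0,0,0,0,0,0,0,0,0,0])

```text
t: 27.12
eef_pos: [531.8, 223.8, 184.2]
ee_rot: [-0.466, 3.106, -0.003]
force: [-0.6, 0.3, -0.7]
opening: 37.2
gripper_force: 90.2
```

```bash
sed -i 's/zb=p\[2\]-50 /zb=p[2]-53 /; s/>105)&(P\[...,2\]<126)/>60)\&(P[...,2]<110)/; s/>33\]/>24]/' fit.py; python3 fit.py
```

```text
[ 0.04  0.46 -0.71  1.81  0.35  1.01  1.06] [531.8 223.8 184.2] [-0.6  0.3 -0.7] 37.16168011097692 tilt 0.11
scene skirt 146 [511.1 174.2 130.6] [579.4 259.1 144.8]
  cap r48 87 [528.8 222.7] res 1.06
  tin r40 358 [527.  225.8] res 1.08
side skirt 94 [483.8 175.3 132.4] [575.8 218.9 145.1]
  cap r48 57 [531.1 225.6] res 1.12
  tin r40 232 [527.6 227.6] res 1.23
```

Request:
move_arm(plan=[1.8,3,0,0,0,0,0,0,0,0,0,0,0,0,0,0,0,0,0,0,0,0,0,0])

```text
t: 27.72
eef_pos: [529.2, 225.9, 184.1]
ee_rot: [-0.465, 3.106, -0.003]
force: [0.6, -0.4, -1.1]
opening: 37.2
gripper_force: 90.2
```

```bash
python3 fit.py
```

```text
[ 0.04  0.46 -0.71  1.81  0.35  1.01  1.05] [529.2 225.9 184.1] [ 0.6 -0.4 -1.1] 37.15653805799539 tilt 0.12
scene skirt 150 [509.1 176.7 126.8] [575.6 261.  145. ]
  cap r48 90 [526.3 225.1] res 0.91
  tin r40 352 [526.9 225.9] res 0.89
side skirt 95 [482.6 175.2 129.1] [572.8 212.7 145. ]
  cap r48 50 [528.4 227.1] res 1.32
  tin r40 225 [527.9 227.6] res 1.07
```

Within about 0.7 mm. Lowering gently onto the catches.

Request:
move_arm(plan=[0,0.5,3,0,0,0,0,0,3,0,0,0,0,0,3,0,0,0,0,0,2,0,0,0,0,0,0,0,0,0])

```text
t: 28.45
eef_pos: [528.9, 226.3, 172.8]
ee_rot: [-0.466, 3.107, -0.003]
force: [-0.2, 0.9, -0.2]
opening: 37.0
gripper_force: 90.2
```

Request:
move_arm(plan=[0,0,1,0,0,0,0,0,1,0,0,0,0,0,0,0,0,0])

```text
t: 28.82
eef_pos: [529.1, 226.7, 171.2]
ee_rot: [-0.466, 3.106, -0.003]
force: [0.5, 0.7, 0.0]
opening: 37.0
gripper_force: 90.2
```

```bash
python3 fit.py
```

```text
[ 0.03  0.47 -0.7   1.82  0.36  0.98  1.04] [529.1 226.7 171.2] [0.5 0.7 0. ] 37.01047331895991 tilt 0.11
scene skirt 144 [509.3 177.2 115.7] [577.  260.1 132.2]
  cap r48 89 [526.4 226.1] res 1.25
  tin r40 348 [526.9 225.9] res 1.06
side skirt 89 [481.8 178.  118.4] [572.8 219.2 132.1]
  cap r48 49 [528.5 228.5] res 1.21
  tin r40 221 [528.  227.7] res 1.23
```

The skirt is over the rim and just starting to touch the catches. Pressing in 1 mm steps.

Request:
move_arm(plan=[0,0,1,0,0,0,0,0,1,0,0,0,0,0,0,0,0,0])

```text
t: 29.3
eef_pos: [529.5, 227.2, 170.1]
ee_rot: [-0.465, 3.105, -0.002]
force: [-1.3, 1.4, 5.5]
opening: 37.1
gripper_force: 90.6
```

Request:
move_arm(plan=[0,0,1,0,0,0,0,0,1,0,0,0,0,0,0,0,0,0])

```text
t: 29.68
eef_pos: [529.4, 227.0, 168.0]
ee_rot: [-0.466, 3.105, -0.002]
force: [-0.9, 0.1, 6.0]
opening: 37.2
gripper_force: 90.7
```

Request:
move_arm(plan=[0,0,1,0,0,0,0,0,1,0,0,0,0,0,0,0,0,0])

```text
t: 30.05
eef_pos: [528.3, 225.3, 163.8]
ee_rot: [0.465, -3.105, 0.005]
force: [-1.0, -1.7, -3.2]
opening: 36.6
gripper_force: 90.7
```

The force built up and then dropped to −3.2 N as the cap was drawn in: that's the click. I'll keep pressing onto the rim.

Request:
move_arm(plan=[0,0,1,0,0,0,0,0,1,0,0,0,0,0,0,0,0,0])

```text
t: 30.42
eef_pos: [528.8, 226.2, 162.7]
ee_rot: [0.465, -3.107, 0.004]
force: [0.1, -0.2, -5.4]
opening: 37.0
gripper_force: 90.6
```

Request:
move_arm(plan=[0,0,1,0,0,0,0,0,0,0,0,0,0,0,0,0,0,0])

```text
t: 30.8
eef_pos: [529.0, 226.4, 162.1]
ee_rot: [-0.465, 3.106, -0.003]
force: [0.2, -1.0, -4.7]
opening: 37.5
gripper_force: 90.6
```

Request:
move_arm(plan=[0,0,1,0,0,0,0,0,1,0,0,0,0,0,0,0,0,0])

```text
t: 31.18
eef_pos: [529.8, 226.8, 161.6]
ee_rot: [-0.465, 3.104, -0.003]
force: [-1.4, -2.6, 6.2]
opening: 37.0
gripper_force: 91.9
```

Request:
move_arm(plan=[0,0,1,0,0,0,0,0,0,0,0,0,0,0,0,0,0,0])

```text
t: 31.55
eef_pos: [530.2, 226.9, 161.6]
ee_rot: [-0.464, 3.103, -0.003]
force: [-3.5, -3.0, 12.5]
opening: 37.4
gripper_force: 92.8
```

Request:
move_arm(plan=[0,0,1,0,0,0,0,0,0,0,0,0,0,0,0,0,0,0,0,0,0,0,0,0])

```text
t: 32.05
eef_pos: [530.6, 227.2, 161.6]
ee_rot: [-0.464, 3.102, -0.004]
force: [-4.5, -2.9, 19.1]
opening: 37.1
gripper_force: 93.5
```

```bash
python3 fit.py
python3 - <<'E'
from plan import *
d=pickle.load(open('/tmp/scene.pkl','rb'));cv2.imwrite('pics/f.png',cv2.resize(d['color'][...,::-1],(800,600)))
e=pickle.load(open('/tmp/side.pkl','rb'))
for _ in range(3): shot('side'); print(monitor.get_obs()['force'])
E
```

```text
[ 0.02  0.48 -0.7   1.83  0.38  0.96  1.03] [530.6 227.2 161.6] [-4.5 -2.9 19.1] 37.1248731302016 tilt 0.31
scene skirt 135 [515.2 177.9 107.7] [577.6 263.4 122.6]
  cap r48 80 [527.1 226.1] res 0.89
  tin r40 287 [528.2 225.3] res 1.59
side skirt 90 [482.  177.5 102.6] [576.8 223.7 122.4]
  cap r48 50 [529.2 228.4] res 1.11
  tin r40 174 [529.3 226.8] res 1.64
[-4.71104884 -3.75518972 19.70444953]
[-4.44977902 -3.28609537 19.26027246]
[-3.68713043 -4.37110737 19.62450207]
```

View pics/f.png

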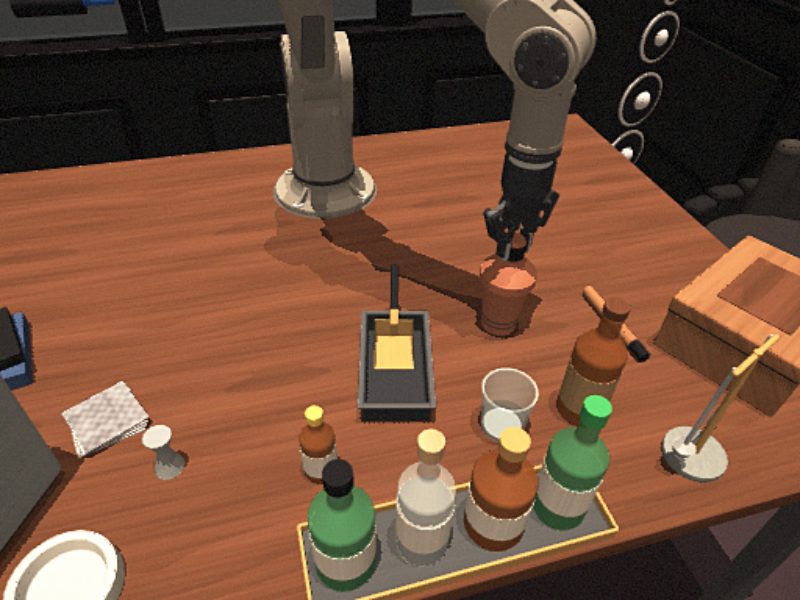

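The final view shows the shaker capped and upright at (508,290), the scoop back in the pan at (393,350), no ice left outside, and the rest of the barware in place. The cap stands 108.6 above the foot, so it is fully home. I'll ease the push slightly into the middle of the good range and hand in.

Request:
move_arm(plan=[0,0,-0.4,0,0,0,0,0,0,0,0,0,0,0,0,0,0,0])

```text
t: 32.67
eef_pos: [530.4, 227.1, 161.6]
ee_rot: [-0.464, 3.103, -0.004]
force: [-3.1, -3.7, 17.0]
opening: 37.2
gripper_force: 93.4
```

Run:
```python
from cell import monitor,ctrl
o=monitor.get_obs(); print(o['force'],o['eef_pos'])
if 13.5<o['force'][2]<20: print(ctrl.hand_in())
```

```text
[-3.07274026 -3.65000555 16.95258665] [530.39845684 227.10855927 161.60386327]
the job is handed in; nothing more can be done
None
```

Job handed in at about 33 s: ice scooped and tipped into the tin (inferred from none being left in the pan, scoop or on the bar, since I couldn't see inside the tin), scoop back in the pan, cap clicked fully home, and the gripper still holding the knob and pressing down at about 17 N.

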